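# Isolate the cake-spreading machine and hold its spreader arm over the post

## Task

The cake-spreading machine is to get its spreader arm back after washing. First switch the machine off at its rotary isolator, turning the handle until it clicks home; only then pick up the spreader arm by its balance point and hold it still and level just clear above the machine's post, the bore of its hub in line with the post and its blade reaching in to the middle of the turntable. Finish while holding it there, so that I can grease the post under it; do not let it knock against the machine, and leave the other things on the bench where they are.

Things in the scene. Friction and masses are not known exactly. Their poses are not given: they have to be found in the camera images.
- isolator (a joint): Handle of the rotary isolator on the raised housing at the machine's left end (seen from the robot). In rad: 0 = on (as it stands), 1.571 = off, both end stops. Turning it anticlockwise seen from above goes from on to off. A snap spring holds it at either end: it resists with at most about 0.12 N m up to half way, then pulls it home.
- isolator_grip (a point): Point on the handle's upright turning axis, 8 mm below its top, 26 mm above the grey plate under it. The grip is a black upright bar 42 long, 12 thick, 28 high, on a disc 42 across, 6 high (mm). The point turns with the handle: x lies along the bar (white line on the -x end), z up. At on the bar lies along the machine's length; at off across it, white line to the front, at the plate's dash.
- spreader: Spreader arm, steel, 0.65 to 0.92 kg, lying the way up it is used: round hub 44 mm across, 45 high, upright 18 mm bore; from it a bar 16 wide, 14 high (top 45, underside 31 above the arm's underside) to 170 mm from the hub axis; under its outer 110 mm a blade 4 thick on edge, down to hub underside level. Origin: underside level, below the balance point; x along the bar away from the hub, z up.
- balance (a point): Balance point of the spreader arm, at mid-height of the bar: 38 mm above the arm's underside and 46 mm from the hub axis along the bar, nearer the heavy hub than the middle of the arm's length. Axes as spreader.
- hub_bore (a point): Centre of the hub's bore at the underside of the spreader arm; axes as spreader.
- blade_end (a point): Outer end of the blade at the underside of the spreader arm, 170 mm from the hub axis; axes as spreader.
- machine: Cake-spreading machine, fixed low white base 470 mm long (along y), 260 deep, deck 65 above the bench. Origin: on the bench under the turntable's axis; -x is its front (to the robot), z up. The isolator's axis is 205 mm from the turntable axis on the +y side, on a housing 85 mm above the bench; the post is 170 mm from the turntable axis on the -y side.
- post_top (a point): Centre of the top of the machine's upright round post, at its right-hand end: 16 mm across, its top 170 mm above the bench, with a collar 32 mm across whose top is 128 mm above the bench. Axes as machine.
- turntable (a point): Centre of the turntable's upper face: a flat aluminium disc 240 mm across, 90 mm above the bench, which does not turn here. Axes as machine.
- bowl: Bystander: small open steel bowl, 130 mm across, 60 mm high, lying to one side of the machine. Origin under its centre.
- cake_ring: Bystander: steel cake ring, 90 mm across, 45 mm high, on the left between robot and machine. Origin at the centre of its underside.
- palette_knife: Bystander: small palette knife lying flat on the right between robot and machine, 200 mm long, black handle, steel blade, at most 16 mm high. Origin at its middle, x along it to the blade's tip.
Mind the look-alikes: they are no part of the job. What is shaped like the spreader but pink or turquoise is not meant.

How it is judged:
By the outcome, as a careful person would: the job done as asked, in the order asked, and still so for the second after the job is handed in, while the arm keeps its last pose, push and grip.
It also fails if it takes over 64 s, if anything falls off the work surface, if the arm or the gripper's body presses on something with over 40 N, if the wrist force passes 120 N, or if a joint passes its speed limit or range.

## Robot

A 7-joint arm with a two-finger parallel gripper is mounted at the origin on the work surface. World frame = base frame: x ahead of the robot, y to its left, z up, the work surface at z = 0. Lengths are in m, angles in rad, forces in N, time in s.
With the tool pointing down it reaches from about 0.425 to 0.925 m from the base axis. Payload 6.8 kg.
Tool frame: the origin (TCP) lies midway between the tips of the shut fingers; the grasp point (between the pads) lies manip.pinch_z behind it (manip.pinch_z is the distance from the TCP to the grasp point, in m); y points along the fingers, x is the direction in which the jaws open and shut, and the axes are right-handed (so a half turn about y gives the same grasp; the last joint's range is limited). The gripper opens to 85 mm and grips with 20 to 120 N. Pads are 22 mm wide; open, the fingers measure 114 mm over their backs; the gripper's body (76 mm by 85 mm) begins 54 mm behind the grasp point. The pads swing forward as they close: fully open they stand 13 mm farther back than shut.
Start: joints at [-1.434, 0.477, 0.022, 1.555, -0.011, 1.109, -0.083], TCP at [0.164, 0.655, 0.231] pointing down, gripper open.
Joint ranges: [-2.96, 2.96], [-0.34, 2.1], [-1.41, 1.46], [0.24, 2.44], [-1.37, 4.51], [0.17, 1.92], [-2.96, 2.96]. Speed limits (rad/s): [2.39, 2.39, 3.14, 3.14, 3.14, 3.14, 3.14].

## Interface

Orientations are given as a rotation vector (axis times angle).
In Python, from bench import manip gives the robot as it stands. The module is installed in compiled form; this text tells all that it offers.
- The arm moves only by the shell command python3 -m handwheel 'ROWS' [OPENING] [FORCE]. ROWS is JSON, a list of rows, each a list of 4 numbers: the shift along the tool's x, y, z in m, then the turn about the tool's y in rad. In form: [[dx, dy, dz, yaw], ...]. A call has exactly 5 rows; each row shifts and turns the commanded pose from where the row before left it, along the tool's axes as they then stand; what a row does not reach is not made up. A row lasts 1/12 s, in which the tool goes at most 41.7 mm and 7.16 degrees, less where a joint would pass 70% of its speed; a pose out of reach is approached as far as the arm can. A call with a gripper value outside its range is refused whole. OPENING is the finger opening in m, from 0 to 0.0854, set as the call begins (- or left out, the last holds). The fingers move at their own pace and stop on an object; FORCE is the grip in N (left out, the last holds). Time passes only in rows, so rows that do not move let the fingers close, or fill a call up. It gives the time, the measured TCP pose, the force and the opening at its end, in the units of the state.
- manip.state(): the state, without advancing time (a new reading comes with each control period).
- manip.snapshot(name): name is "side" or "top"; returns a dict with "color" (480x640x3 uint8, red, green, blue), "K" (3x3 intrinsics, pixels), "R" (3x3) and "t" (3): a world point X has camera coordinates R X + t. Camera axes: x right, y down, z forward; pixel columns grow to the right and rows downward; lengths in m; the calibration is good to about 2 mm. A picture is of the moment at which its call begins. There is no depth.
- manip.job_done(): hands the job in, once; it reports no verdict.
The state is a dict: "time": time; "joint_pos": joint angles; "qvel": joint speeds; "joint_efforts": joint torques, N m; "ee_pos": TCP position; "tool_rot": TCP orientation; "wrist_force": force on the tool from outside, world axes, zero at the start; "wrist_torque": the same for the moment, N m; "gripper_width": finger opening in m.
Only numpy, scipy, OpenCV 4.12 (cv2) and the standard library are available. Lean on these libraries where they do the work, as an engineer would, in place of code of your own. Each camera call takes 0.05 s, during which the arm holds its last target.

## Working session

There is one attempt and no reset: what is moved stays moved. The work goes in short steps, Python scripts to look and compute and a shell command to move; the robot and the scene stay as the last step left them, time stands still between calls to the robot, and variables do not carry over. Pictures are saved under pics/ and viewed, and the job is handed in when it is done.

```bash
mkdir -p pics; ls; python3 - <<'E'
from bench import manip
import cv2
s=manip.state()
for k in s: print(k,s[k])
print(manip.pinch_z)
for n in("side","top"):
    p=manip.snapshot(n); cv2.imwrite(f"pics/{n}0.png",p["color"][:,:,::-1]); print(n,p["K"],p["R"],p["t"])
E
```

```text
pics
time 0.0
joint_pos [-1.43412293  0.47779136  0.02234877  1.55643038 -0.01150613  1.10927433
 -0.08314771]
qvel [-3.29358525e-04 -2.94169735e-05  6.37533929e-04 -9.32260345e-05
  1.73029512e-04  3.21975445e-04 -3.01105453e-04]
joint_efforts [-1.74285557e-03 -5.96445715e+01  1.60686426e+00 -2.81200433e+01
  1.24821888e-02  9.30712296e-03 -1.99038124e-05]
ee_pos [0.16345484 0.65432005 0.23034063]
tool_rot [-1.31633547 -1.02606796  1.02826304]
wrist_force [-0.14039119 -0.75390937  1.00903259]
wrist_torque [-0.0067874   0.04432602  0.01999057]
gripper_width 0.08558451165862316
0.0187
side [[482.50105243   0.         318.30872908]
 [  0.         482.50105243 244.54869125]
 [  0.           0.           1.        ]] [[ 0.99513121 -0.09750859 -0.0143511 ]
 [-0.06984872 -0.59500371 -0.80068205]
 [ 0.06953442  0.7977861  -0.59891761]] [-0.52415066  0.09510285  1.58329201]
top [[480.34531416   0.         315.33944471]
 [  0.         480.34531416 238.6897966 ]
 [  0.           0.           1.        ]] [[ 0.0038861  -0.99994053 -0.01019026]
 [-0.98553539 -0.00210321 -0.16945669]
 [ 0.16942518  0.01070139 -0.98548495]] [-0.04978647  0.53628806  1.54994378]
```

View pics/side0.png

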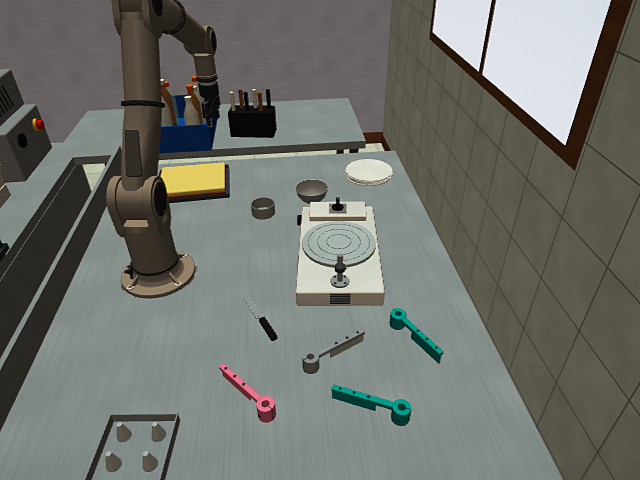

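View pics/top0.png

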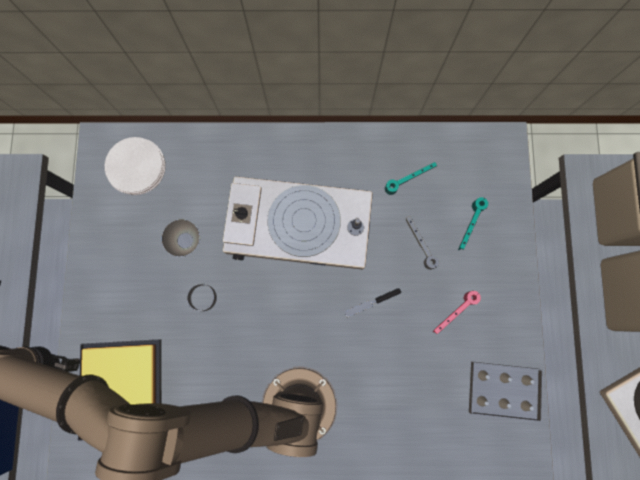

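The top view shows four arm-shaped things: grey steel at (422,245), pink at (457,312), and turquoise at (411,178) and (474,223). Only the grey one fits the description, which says steel and rules out pink and turquoise. I'll enlarge it and the machine to confirm.

```bash
cat > h.py <<'E'
import numpy as np, cv2
from bench import manip
from scipy.spatial.transform import Rotation as Rot
def ray(p,u,v):
    d=np.linalg.inv(p["K"])@np.array([u,v,1.0]); return -p["R"].T@p["t"], p["R"].T@d
def onz(p,u,v,z):
    c,d=ray(p,u,v); return c+d*(z-c[2])/d[2]
def tri(ps,uvs):
    A=np.zeros((3,3));b=np.zeros(3)
    for p,(u,v) in zip(ps,uvs):
        c,d=ray(p,u,v); d/=np.linalg.norm(d); M=np.eye(3)-np.outer(d,d); A+=M;b+=M@c
    return np.linalg.solve(A,b)
def proj(p,X):
    q=p["K"]@(p["R"]@np.asarray(X,float)+p["t"]); return q[:2]/q[2]
def crop(p,x0,y0,w,h,s,name):
    im=p["color"][y0:y0+h,x0:x0+w,::-1]; cv2.imwrite("pics/"+name,cv2.resize(im,None,fx=s,fy=s,interpolation=cv2.INTER_CUBIC))
E
python3 - <<'E'
from h import *
t=manip.snapshot("top"); s=manip.snapshot("side")
crop(t,215,170,160,105,5,"t_mach.png")
crop(t,390,205,60,75,8,"t_spr.png")
crop(s,290,190,100,120,5,"s_mach.png")
crop(s,290,320,90,60,8,"s_spr.png")
r=Rot.from_rotvec(manip.state()["tool_rot"]).as_matrix(); print(r.round(3))
E
```

```text
[[ 0.242 -0.    -0.97 ]
 [ 0.97  -0.001  0.242]
 [-0.001 -1.    -0.   ]]
```

View pics/t_mach.png

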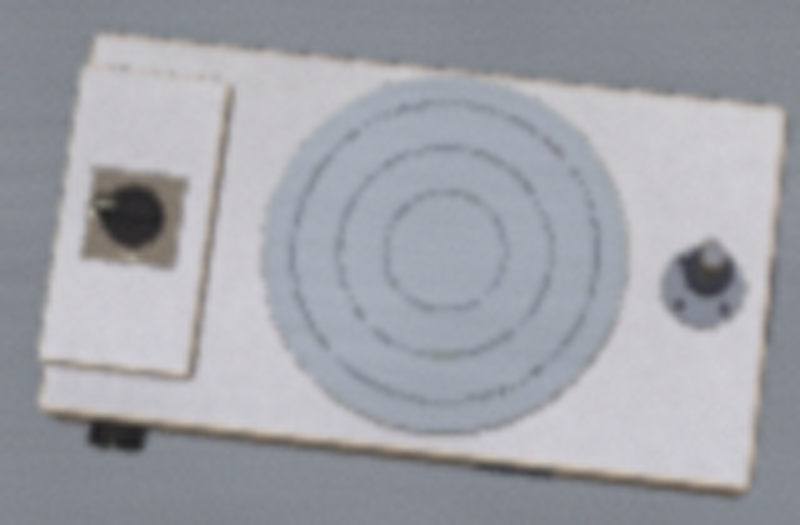

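View pics/t_spr.png

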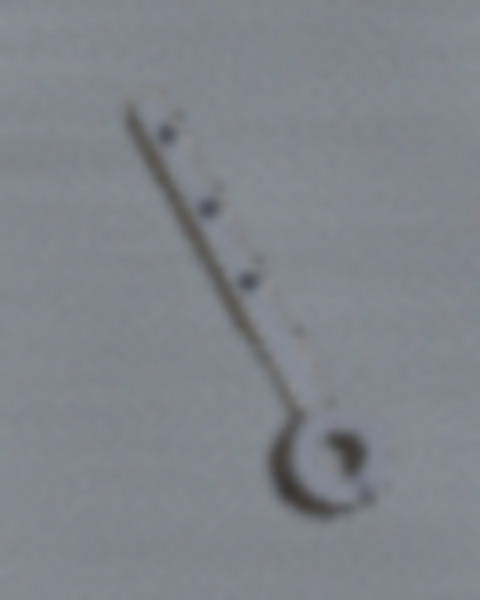

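View pics/s_mach.png

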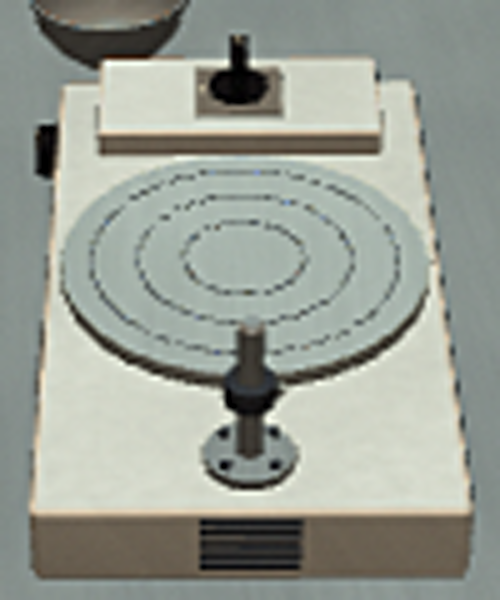

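View pics/s_spr.png

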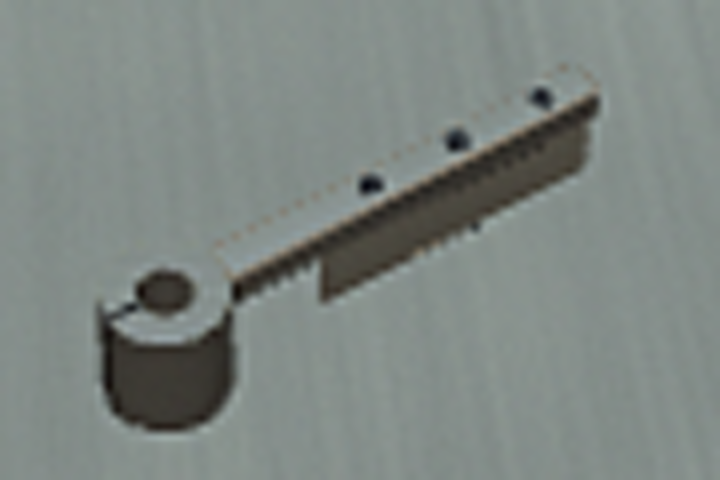

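The crops confirm it. The grey steel arm has its hub at side (311,356) and three screws along the bar, and its blade is under the outer part. The machine crops show the isolator on the left with its white line to +y (on), and the post on the right. Next I'll measure.

```bash
python3 - <<'E'
from h import *
t=manip.snapshot("top"); s=manip.snapshot("side")
T=lambda c,o,k:((c[0]+.5)/k-.5+o[0],(c[1]+.5)/k-.5+o[1])
ts=[T(c,(390,205),8) for c in [(167,133),(208,207),(248,282)]]
ss=[T(c,(290,320),8) for c in [(540,97),(457,140),(371,184)]]
A=np.array([onz(t,*u,.045)[:2] for u in ts]);B=np.array([onz(s,*u,.045)[:2] for u in ss])
print("screws top",A.round(4).tolist(),"side",B.round(4).tolist())
for a,b in zip(ts,ss): print("tri",tri([t,s],[a,b]).round(4))
hub=onz(s,*T((165,291),(290,320),8),.045);print("hub side",hub.round(4), "screw dists",np.linalg.norm(B-hub[:2],axis=1).round(4))
end=onz(s,*T((584,78),(290,320),8),.045);print("end",end.round(4),np.linalg.norm(end-hub))
for C in(A,B):
    d=C[0]-C[2];print("yaw",np.arctan2(d[1],d[0]))
d=B.mean(0)-hub[:2];print("yaw hub",np.arctan2(d[1],d[0]))
# machine
print("post",tri([t,s],[T((711,246),(215,170),5),T((250,325),(290,190),5)]).round(4), onz(t,*T((711,246),(215,170),5),.17).round(4),onz(s,*T((250,325),(290,190),5),.17).round(4))
print("tt top",onz(t,*T((446,250),(215,170),5),.09).round(4),"side",onz(s,*T((245,258),(290,190),5),.09).round(4))
for n,p in(("t",t),("s",s)):
    hsv=cv2.cvtColor(p["color"],cv2.COLOR_RGB2HSV)
    m=((p["color"].min(2)>185)).astype(np.uint8)
    x0,y0,x1,y1=(215,170,380,275) if n=="t" else (285,195,390,310)
    mm=np.zeros_like(m);mm[y0:y1,x0:x1]=m[y0:y1,x0:x1]
    c=max(cv2.findContours(mm,0,2)[0],key=cv2.contourArea);ap=cv2.approxPolyDP(cv2.convexHull(c),4,True)[:,0]
    print(n,ap.tolist(),[onz(p,*a,.065)[:2].round(3).tolist() for a in ap])
    # black handle
for nm,c in(("white line top",(100,210)),("handle mid",(135,214))): print(nm,onz(t,*T(c,(215,170),5),.119).round(4))
print("handle top side",onz(s,*T((240,39),(290,190),5),.119).round(4),"plate side",onz(s,*T((239,93),(290,190),5),.085).round(4),"plate top",onz(t,*T((136,218),(215,170),5),.085).round(4))
crop(t,225,190,40,50,12,"t_iso.png");crop(s,315,190,50,35,14,"s_iso.png")
E
```

```text
screws top [[0.5965, -0.3653], [0.5651, -0.3813], [0.5335, -0.3969]] side [[0.5968, -0.3669], [0.5661, -0.3829], [0.5351, -0.3989]]
tri [ 0.5969 -0.3655  0.0435]
tri [ 0.5659 -0.3816  0.0435]
tri [ 0.5346 -0.3973  0.043 ]
hub side [ 0.4636 -0.4364  0.045 ] screw dists [0.1502 0.1156 0.0807]
end [ 0.613 -0.36   0.045] 0.16778994493645047
yaw 0.46539174768479613
yaw 0.4789704373582076
yaw hub 0.48154790490063804
post [ 0.5757 -0.1773  0.1652] [ 0.5774 -0.1769  0.17  ] [ 0.5721 -0.1842  0.17  ]
tt top [ 0.5917 -0.0109  0.09  ] side [ 0.5927 -0.0127  0.09  ]
t [[235, 178], [370, 192], [363, 266], [224, 250]] [[0.739, 0.222], [0.691, -0.23], [0.443, -0.203], [0.495, 0.25]]
s [[371, 207], [382, 291], [297, 291], [303, 207], [311, 202], [364, 202]] [[0.743, 0.216], [0.691, -0.236], [0.445, -0.208], [0.495, 0.246], [0.527, 0.278], [0.724, 0.254]]
white line top [0.6113 0.21   0.119 ]
handle mid [0.6087 0.1875 0.119 ]
handle top side [0.6182 0.21   0.119 ] plate side [0.6155 0.192  0.085 ] plate top [0.6138 0.1924 0.085 ]
```

View pics/t_iso.png

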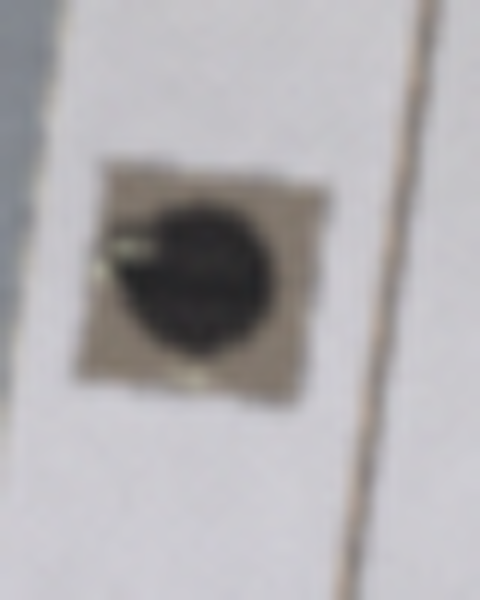

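View pics/s_iso.png

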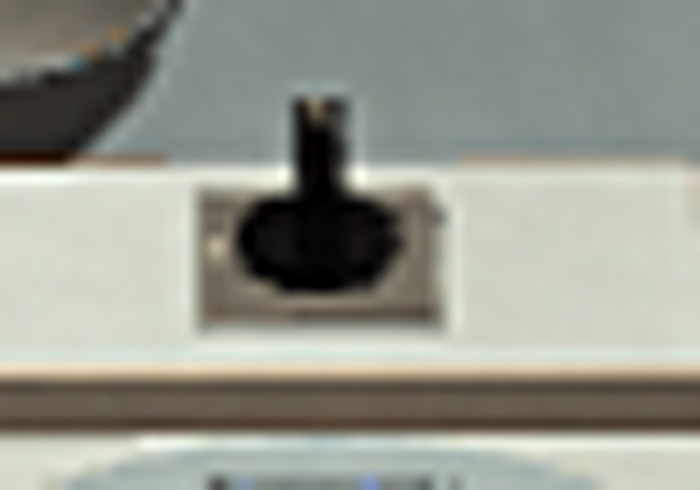

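```bash
python3 - <<'E'
from h import *
t=manip.snapshot("top"); s=manip.snapshot("side")
def crop2(p,x0,y0,w,h,k,pts):
    im=cv2.resize(p["color"][y0:y0+h,x0:x0+w,::-1],None,fx=k,fy=k,interpolation=cv2.INTER_NEAREST)
    for X in pts:
        u,v=proj(p,X); cv2.drawMarker(im,(int((u-x0+.5)*k),int((v-y0+.5)*k)),(0,0,255),0,10,1)
    return im
a=crop2(t,340,205,35,35,11,[(.573,-.1807,.17),(.573,-.1807,.128),(.573,-.1807,.065)])
b=crop2(s,322,248,35,45,11,[(.573,-.1807,.17),(.573,-.1807,.128),(.573,-.1807,.065)])
h=np.zeros((500,800,3),np.uint8);h[:a.shape[0],:385]=a;h[:b.shape[0],400:785]=b
cv2.imwrite("pics/post.png",h)
E
```

```text
(no output)
```

View pics/post.png

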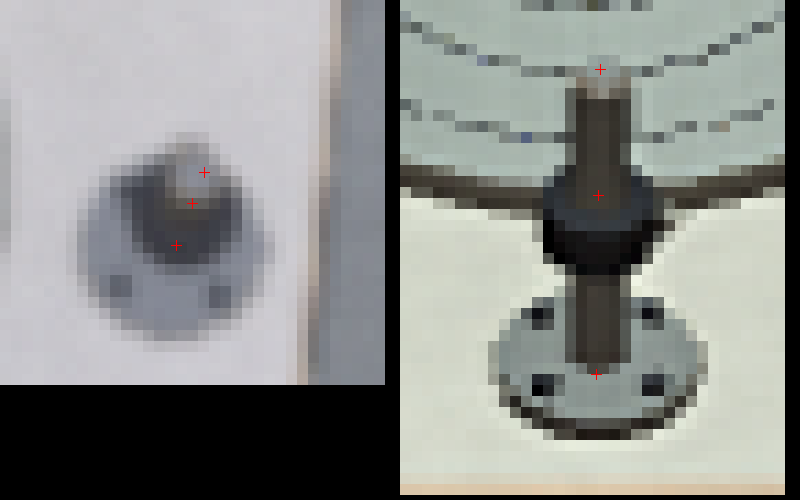

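```bash
python3 -m handwheel '[[0,0,0,0.12],[0,0,0,0.12],[0,0,0,0.12],[0,0,0,0.12],[0,0,0,0.12]]' 0.06 40 
python3 -m handwheel '[[0,0,0,0.12],[0,0,0,0.12],[0,0,0,0.12],[0,0,0,0.12],[0,0,0,0.12]]'
python3 -m handwheel '[[0,0,0,0.12],[0,0,0,0.12],[0,0,0,0],[0,0,0,0],[0,0,0,0]]'
cat >> h.py <<'E'
def rel(X,yaw=None):
    st=manip.state(); R=Rot.from_rotvec(st["tool_rot"]).as_matrix(); p=np.array(st["ee_pos"])
    a=np.arctan2(R[1,0],R[0,0])
    print("t",round(st["time"],2),"tcp",p.round(4),"xang",a.round(4),"down",R[:,1].round(4),"F",np.round(st["wrist_force"],1),"M",np.round(st["wrist_torque"],2),"w",round(st["gripper_width"],4))
    if X is not None: print("tool shift",(R.T@(np.asarray(X)-p)).round(4))
    if yaw is not None: print("yaw row",round((a-yaw+np.pi)%(2*np.pi)-np.pi,4))
E
python3 -c "
from h import *
rel((.615,.192,.2),-.112)"
```

```text
time: 0.82
ee_pos: [0.1636, 0.6549, 0.2313]
tool_rot: [-1.496, -0.563, 0.563]
wrist_force: [0.1, 0.1, -0.8]
gripper_width: 0.0601
time: 1.23
ee_pos: [0.1635, 0.6549, 0.2313]
tool_rot: [-1.569, -0.094, 0.094]
wrist_force: [-0.2, -0.1, 0.4]
gripper_width: 0.0601
time: 1.65
ee_pos: [0.1635, 0.6549, 0.2313]
tool_rot: [-1.569, 0.087, -0.087]
wrist_force: [0.4, 0.0, -0.4]
gripper_width: 0.0599
t 1.65 tcp [0.1635 0.6549 0.2313] xang -0.1104 down [-0.  0. -1.] F [ 0.4  0.  -0.4] M [-0.03 -0.02  0.  ] w 0.0599
tool shift [ 0.4998  0.0313 -0.4103]
yaw row 0.0016
```

```bash
for i in 1; do python3 -m handwheel '[[0.025,0,-0.0205,0],[0.025,0,-0.0205,0],[0.025,0,-0.0205,0],[0.025,0,-0.0205,0],[0.025,0,-0.0205,0]]' >/dev/null
python3 -m handwheel '[[0.025,0,-0.0205,0],[0.025,0,-0.0205,0],[0.025,0,-0.0205,0],[0.025,0,-0.0205,0],[0.025,0,-0.0205,0]]'
python3 -m handwheel '[[0.025,0,-0.0205,0],[0.025,0,-0.0205,0],[0.025,0,-0.0205,0],[0.025,0,-0.0205,0],[0.025,0,-0.0205,0]]' >/dev/null
python3 -m handwheel '[[0.025,0,-0.0205,0],[0.025,0,-0.0205,0],[0.025,0,-0.0205,0],[0.025,0,-0.0205,0],[0,0,0,0]]'; done
python3 -c "
from h import *
rel((.615,.192,.2),-.112)"
```

```text
time: 2.48
ee_pos: [0.3896, 0.4215, 0.2316]
tool_rot: [-1.568, 0.087, -0.087]
wrist_force: [0.4, 0.4, -0.4]
gripper_width: 0.06
time: 3.32
ee_pos: [0.5956, 0.2063, 0.2319]
tool_rot: [-1.572, 0.092, -0.098]
wrist_force: [0.0, -1.0, 0.0]
gripper_width: 0.06
t 3.32 tcp [0.5956 0.2063 0.2319] xang -0.1207 down [ 0.0036 -0.0034 -1.    ] F [ 0. -1.  0.] M [-0.09 -0.04  0.04] w 0.06
tool shift [ 0.0209  0.0321 -0.0117]
yaw row -0.0087
```

```bash
python3 -m handwheel '[[0.01,0.02,-0.006,0],[0.011,0.02,-0.006,0],[0,0.02,0,0],[0,0.01,0,0],[0,0,0,0]]'
python3 - <<'E'
from h import *
rel((.615,.192,.1),-.112)
t=manip.snapshot("top"); s=manip.snapshot("side")
crop(t,205,170,80,80,6,"t1.png");crop(s,290,150,100,80,7,"s1.png")
E
```

```text
time: 3.73
ee_pos: [0.6089, 0.1994, 0.1588]
tool_rot: [-1.571, 0.092, -0.085]
wrist_force: [0.2, -0.5, -0.2]
gripper_width: 0.0602
t 3.73 tcp [0.6089 0.1994 0.1588] xang -0.1125 down [-0.0045 -0.0015 -1.    ] F [ 0.2 -0.5 -0.2] M [-0.04  0.03 -0.  ] w 0.0602
tool shift [ 0.0072  0.0587 -0.0065]
yaw row -0.0005
```

View pics/s1.png

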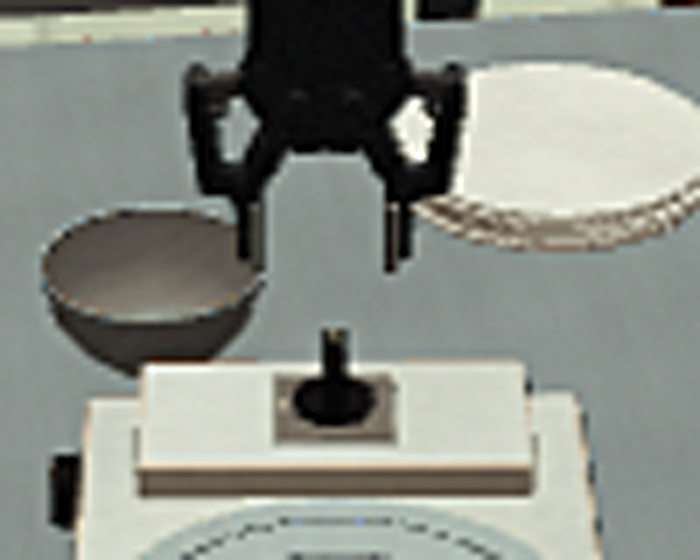

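View pics/t1.png

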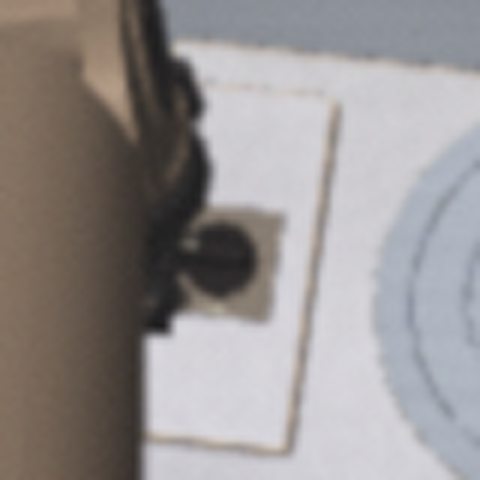

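The side view shows the handle bar at crop (335,345), between the open fingers and slightly right of centre. That agrees with the x shift still needed, so I'll continue down.

```bash
python3 -m handwheel '[[0.007,0,-0.0065,0],[0,0,0,0],[0,0,0,0],[0,0,0,0],[0,0,0,0]]'
python3 -c "
from h import *
rel((.615,.192,.098),-.112)"
```

```text
time: 4.25
ee_pos: [0.617, 0.1926, 0.1617]
tool_rot: [-1.568, 0.089, -0.09]
wrist_force: [-1.1, 0.3, -0.5]
gripper_width: 0.0598
t 4.25 tcp [0.617  0.1926 0.1617] xang -0.1137 down [ 5.e-04  5.e-04 -1.e+00] F [-1.1  0.3 -0.5] M [ 0.05 -0.03 -0.03] w 0.0598
tool shift [-0.0019  0.0637 -0.0008]
yaw row -0.0017
```

```bash
python3 -m handwheel '[[-0.002,0.016,-0.0008,0],[0,0.016,0,0],[0,0.016,0,0],[0,0.015,0,0],[0,0,0,0]]'
python3 -m handwheel '[[0,0,0,0],[0,0,0,0],[0,0,0,0],[0,0,0,0],[0,0,0,0]]'
python3 - <<'E'
from h import *
rel((.615,.192,.098),-.112)
s=manip.snapshot("side")
crop(s,290,150,100,80,7,"s2.png")
E
```

```text
time: 4.67
ee_pos: [0.6127, 0.1917, 0.0955]
tool_rot: [-1.571, 0.093, -0.085]
wrist_force: [-1.3, 0.1, -0.1]
gripper_width: 0.06
time: 5.08
ee_pos: [0.6153, 0.1919, 0.0991]
tool_rot: [-1.568, 0.089, -0.09]
wrist_force: [-0.4, -0.1, 0.3]
gripper_width: 0.0597
t 5.08 tcp [0.6153 0.1919 0.0991] xang -0.114 down [ 1.2e-03  6.0e-04 -1.0e+00] F [-0.4 -0.1  0.3] M [-0.06 -0.   -0.02] w 0.0597
tool shift [-0.0003  0.0011  0.    ]
yaw row -0.002
```

View pics/s2.png

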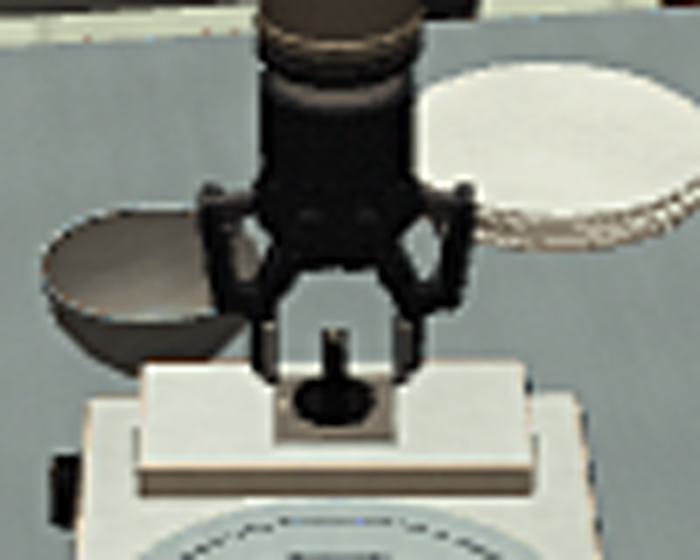

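The bar at crop (335,345) is centred between the finger inner edges at 275 and 398, so I'll close.

```bash
python3 -m handwheel '[[0,0,0,0],[0,0,0,0],[0,0,0,0],[0,0,0,0],[0,0,0,0]]' 0 30
python3 -m handwheel '[[0,0,0,0],[0,0,0,0],[0,0,0,0],[0,0,0,0],[0,0,0,0]]'
python3 -c "
from h import *
rel((.615,.192,.098),-.112)"
```

```text
time: 5.55
ee_pos: [0.6149, 0.1917, 0.0984]
tool_rot: [-1.569, 0.09, -0.089]
wrist_force: [1.2, 0.4, 1.2]
gripper_width: 0.0115
time: 5.97
ee_pos: [0.6149, 0.1917, 0.0984]
tool_rot: [-1.569, 0.089, -0.09]
wrist_force: [0.3, -0.6, 2.3]
gripper_width: 0.0114
t 5.97 tcp [0.6149 0.1917 0.0984] xang -0.1141 down [ 1.e-04  1.e-04 -1.e+00] F [ 0.3 -0.6  2.3] M [0.   0.28 0.1 ] w 0.0114
tool shift [0.0001 0.0004 0.0003]
yaw row -0.0021
```

```bash
python3 -m handwheel '[[0,0,0,-0.1],[0,0,0,-0.1],[0,0,0,-0.1],[0,0,0,-0.1],[0,0,0,-0.1]]'
python3 -m handwheel '[[0,0,0,-0.1],[0,0,0,-0.1],[0,0,0,-0.1],[0,0,0,-0.1],[0,0,0,-0.1]]'
python3 -c "
from h import *
rel((.615,.192,.098),1.459)"
```

```text
time: 6.38
ee_pos: [0.6145, 0.1918, 0.0984]
tool_rot: [-1.549, -0.306, 0.307]
wrist_force: [-1.2, -0.5, 2.4]
gripper_width: 0.0115
time: 6.8
ee_pos: [0.6143, 0.1916, 0.0984]
tool_rot: [-1.456, -0.694, 0.696]
wrist_force: [-0.7, -0.4, 5.0]
gripper_width: 0.0112
t 6.8 tcp [0.6143 0.1916 0.0984] xang 0.8907 down [-1.2e-03 -1.0e-04 -1.0e+00] F [-0.7 -0.4  5. ] M [-0.09  0.74  0.02] w 0.0112
tool shift [ 0.0008  0.0004 -0.0003]
yaw row -0.5683
```

```bash
python3 -m handwheel '[[0,0,0,-0.1],[0,0,0,-0.1],[0,0,0,-0.1],[0,0,0,-0.1],[0,0,0,-0.1]]'
python3 -m handwheel '[[0,0,0,-0.07],[0,0,0,-0.02],[0,0,0,0],[0,0,0,0],[0,0,0,0]]'
python3 - <<'E'
from h import *
rel((.615,.192,.098),1.459)
t=manip.snapshot("top");s=manip.snapshot("side")
crop(s,290,150,100,80,7,"s3.png")
crop(t,205,170,80,80,6,"t3.png")
E
```

```text
time: 7.22
ee_pos: [0.6141, 0.1913, 0.0984]
tool_rot: [-1.288, -1.074, 1.077]
wrist_force: [-2.3, -2.2, 4.6]
gripper_width: 0.0113
time: 7.63
ee_pos: [0.6141, 0.1913, 0.0984]
tool_rot: [-1.253, -1.135, 1.138]
wrist_force: [-2.7, -0.5, 5.0]
gripper_width: 0.0112
t 7.63 tcp [0.6141 0.1913 0.0984] xang 1.4727 down [-1.7e-03 -2.0e-04 -1.0e+00] F [-2.7 -0.5  5. ] M [-0.16  1.07 -0.49] w 0.0112
tool shift [ 0.0008  0.0004 -0.0008]
yaw row 0.0137
```

View pics/s3.png

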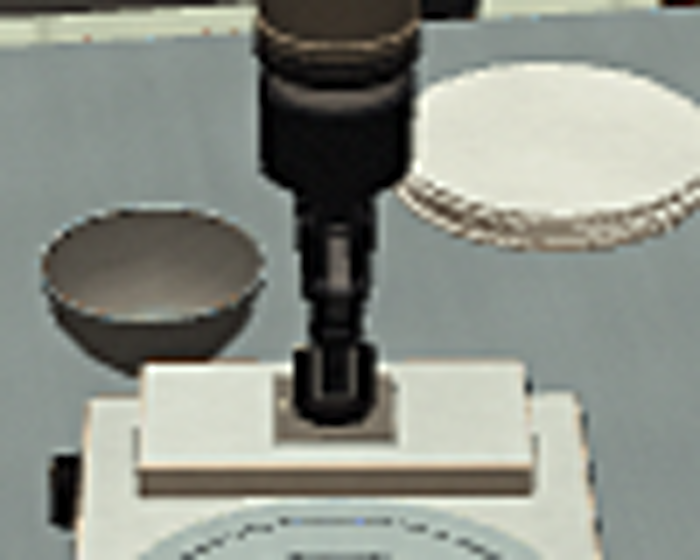

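It is at the end stop: the turn is complete and a -0.49 N m moment has built up. I'll ease off, open and rise.

```bash
python3 -m handwheel '[[0,0,0,0.01],[0,0,0,0],[0,0,0,0],[0,0,0,0],[0,0,0,0]]' 0.06 30
python3 -m handwheel '[[0,-0.02,0,0],[0,-0.03,0,0],[0,-0.03,0,0],[0,-0.03,0,0],[0,0,0,0]]'
python3 - <<'E'
from h import *
# spreader: hub, yaw ; avg estimates
rel(None)
s=manip.snapshot("side")
crop(s,290,150,100,80,7,"s4.png")
E
```

```text
time: 8.15
ee_pos: [0.6149, 0.1919, 0.0982]
tool_rot: [-1.257, -1.132, 1.132]
wrist_force: [-0.3, -0.3, -0.2]
gripper_width: 0.0602
time: 8.57
ee_pos: [0.6184, 0.1929, 0.2152]
tool_rot: [-1.261, -1.141, 1.123]
wrist_force: [0.9, 0.6, -0.0]
gripper_width: 0.06
t 8.57 tcp [0.6184 0.1929 0.2152] xang 1.4656 down [ 0.01    0.0041 -0.9999] F [ 0.9  0.6 -0. ] M [ 0.04 -0.08 -0.  ] w 0.06
```

View pics/s4.png

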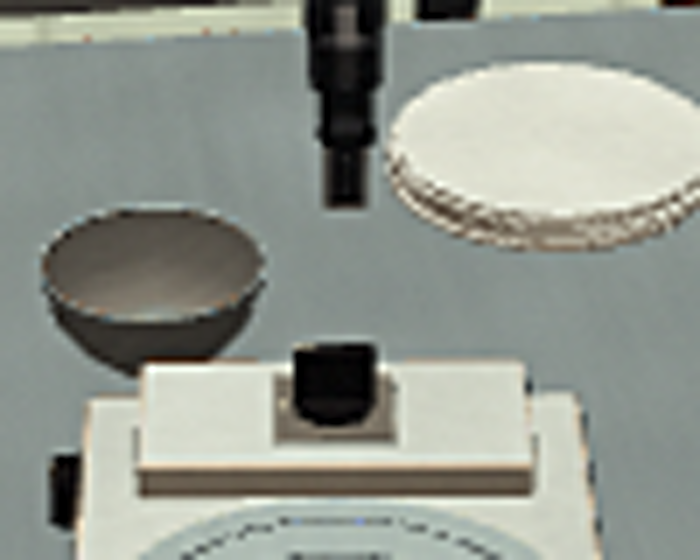

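The handle bar now lies across the machine at crop (335,385) and stayed there after release. Now for the spreader: raise, turn by about 2.56, and go over.

```bash
python3 -m handwheel '[[0,-0.02,0,0.12],[0,-0.02,0,0.12],[0,-0.02,0,0.12],[0,0,0,0.12],[0,0,0,0.12]]' >/dev/null
python3 -m handwheel '[[0,0,0,0.12],[0,0,0,0.12],[0,0,0,0.12],[0,0,0,0.12],[0,0,0,0.12]]' >/dev/null
python3 -m handwheel '[[0,0,0,0.12],[0,0,0,0.12],[0,0,0,0.12],[0,0,0,0.12],[0,0,0,0.12]]' >/dev/null
python3 -m handwheel '[[0,0,0,0.12],[0,0,0,0.12],[0,0,0,0.12],[0,0,0,0.12],[0,0,0,0.12]]' >/dev/null
python3 -m handwheel '[[0,0,0,0.12],[0,0,0,0.04],[0,0,0,0],[0,0,0,0],[0,0,0,0]]'
python3 -c "
from h import *
rel((.5042,-.4136,.2),-1.095)"
```

```text
time: 10.7
ee_pos: [0.6146, 0.1917, 0.2677]
tool_rot: [-1.399, 0.851, -0.85]
wrist_force: [0.9, -0.7, 0.3]
gripper_width: 0.0595
t 10.7 tcp [0.6146 0.1917 0.2677] xang -1.0924 down [-8.e-04 -4.e-04 -1.e+00] F [ 0.9 -0.7  0.3] M [0.01 0.   0.  ] w 0.0595
tool shift [ 0.4866  0.068  -0.3766]
yaw row 0.0026
```

```bash
python3 -m handwheel '[[0.0243,0,-0.0188,0],[0.0243,0,-0.0188,0],[0.0243,0,-0.0188,0],[0.0243,0,-0.0188,0],[0.0243,0,-0.0188,0]]' >/dev/null
python3 -m handwheel '[[0.0243,0,-0.0188,0],[0.0243,0,-0.0188,0],[0.0243,0,-0.0188,0],[0.0243,0,-0.0188,0],[0.0243,0,-0.0188,0]]' >/dev/null
python3 -m handwheel '[[0.0243,0,-0.0188,0],[0.0243,0,-0.0188,0],[0.0243,0,-0.0188,0],[0.0243,0,-0.0188,0],[0.0243,0,-0.0188,0]]' 
python3 -m handwheel '[[0.0243,0,-0.0188,0],[0.0243,0.01,-0.0188,0],[0.0243,0.02,-0.0188,0],[0.0243,0.02,-0.0188,0],[0.0,0.02,0,0]]'
python3 -m handwheel '[[0,0,0,0],[0,0,0,0],[0,0,0,0],[0,0,0,0],[0,0,0,0]]'
python3 - <<'E'
from h import *
rel((.5042,-.4136,.0193),-1.095)
t=manip.snapshot("top");s=manip.snapshot("side")
crop(t,225,190,40,50,12,"t5.png")
crop(s,270,280,120,100,6,"s5.png")
cv2.imwrite("pics/t5f.png",t["color"][:,:,::-1])
E
```

```text
time: 11.95
ee_pos: [0.531, -0.263, 0.2683]
tool_rot: [-1.398, 0.85, -0.85]
wrist_force: [1.1, 0.9, -0.5]
gripper_width: 0.06
time: 12.37
ee_pos: [0.5058, -0.3899, 0.1982]
tool_rot: [-1.4, 0.855, -0.859]
wrist_force: [-0.8, -0.5, 0.6]
gripper_width: 0.0601
time: 12.78
ee_pos: [0.5106, -0.3817, 0.1997]
tool_rot: [-1.398, 0.848, -0.851]
wrist_force: [-0.4, -1.0, 0.6]
gripper_width: 0.0599
t 12.78 tcp [ 0.5106 -0.3817  0.1997] xang -1.0919 down [ 2.2e-03 -5.0e-04 -1.0e+00] F [-0.4 -1.   0.6] M [-0.01  0.    0.01] w 0.0599
tool shift [ 0.0251  0.1804 -0.0207]
yaw row 0.0031
```

View pics/s5.png

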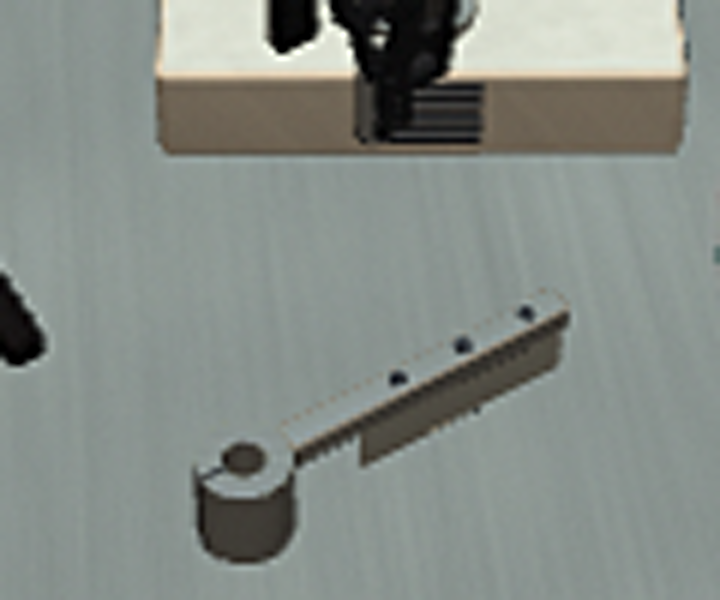

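View pics/t5.png

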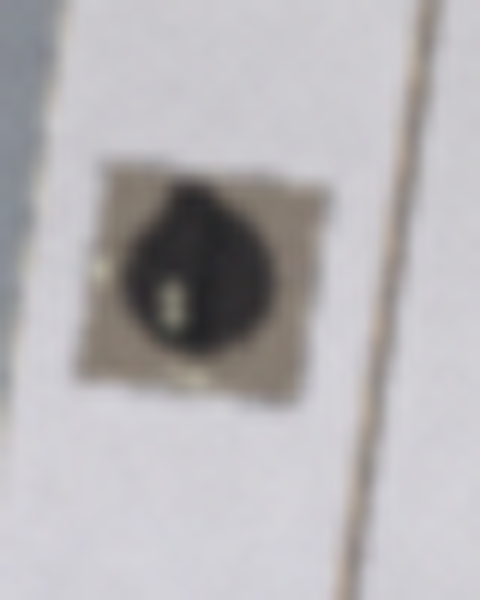

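View pics/t5f.png

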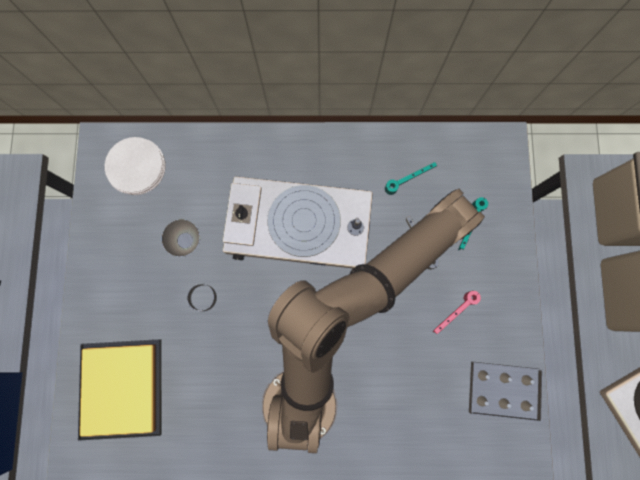

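The isolator's white line is now to the front, at crop (170,300) beside the plate's dash at (190,380), so it is off. The spreader is untouched, with its bore at side (310,356). I'll approach the balance point.

```bash
python3 -m handwheel '[[0.013,0.02,-0.0105,0.003],[0.012,0.03,-0.0105,0],[0,0.03,0,0],[0,0.02,0,0],[0,0,0,0]]' >/dev/null
python3 -m handwheel '[[0,0,0,0],[0,0,0,0],[0,0,0,0],[0,0,0,0],[0,0,0,0]]'
python3 - <<'E'
from h import *
rel((.5042,-.4136,.0193),-1.095)
s=manip.snapshot("side")
crop(s,280,290,100,85,7,"s6.png")
E
```

```text
time: 13.72
ee_pos: [0.5028, -0.4145, 0.0996]
tool_rot: [-1.397, 0.852, -0.855]
wrist_force: [-0.2, 0.5, 0.0]
gripper_width: 0.0603
t 13.72 tcp [ 0.5028 -0.4145  0.0996] xang -1.0967 down [ 0.0019 -0.001  -1.    ] F [-0.2  0.5  0. ] M [-0.03 -0.    0.02] w 0.0603
tool shift [-0.0003  0.0803  0.0015]
yaw row -0.0017
```

View pics/s6.png

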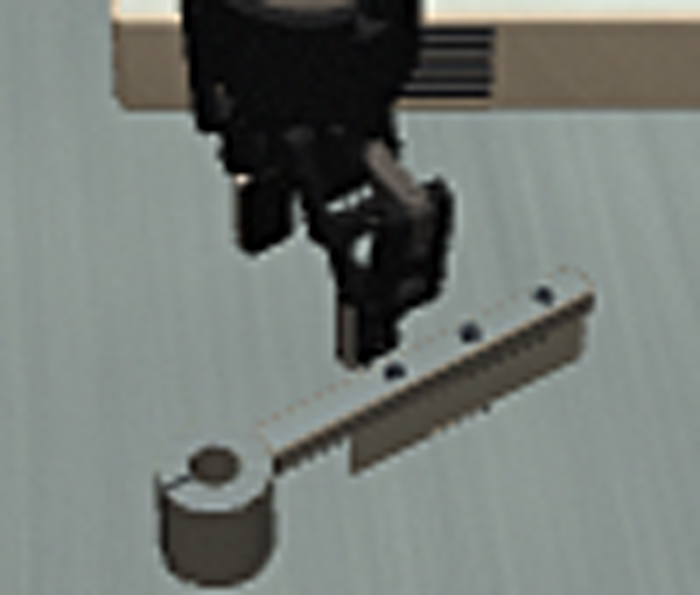

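```bash
python3 -m handwheel '[[0,0.016,0.0015,0],[0,0.016,0,0],[0,0.016,0,0],[0,0.016,0,0],[0,0.014,0,0]]' >/dev/null
python3 -m handwheel '[[0,0,0,0],[0,0,0,0],[0,0,0,0],[0,0,0,0],[0,0,0,0]]'
python3 - <<'E'
from h import *
rel((.5042,-.4136,.0193),-1.095)
s=manip.snapshot("side")
crop(s,280,290,100,85,7,"s7.png")
E
```

```text
time: 14.6
ee_pos: [0.504, -0.414, 0.0214]
tool_rot: [-1.397, 0.852, -0.855]
wrist_force: [-0.3, -0.7, 0.2]
gripper_width: 0.0604
t 14.6 tcp [ 0.504  -0.414   0.0214] xang -1.097 down [ 1.4e-03 -9.0e-04 -1.0e+00] F [-0.3 -0.7  0.2] M [-0.01  0.03 -0.01] w 0.0604
tool shift [-0.0003  0.0021  0.0004]
yaw row -0.002
```

View pics/s7.png

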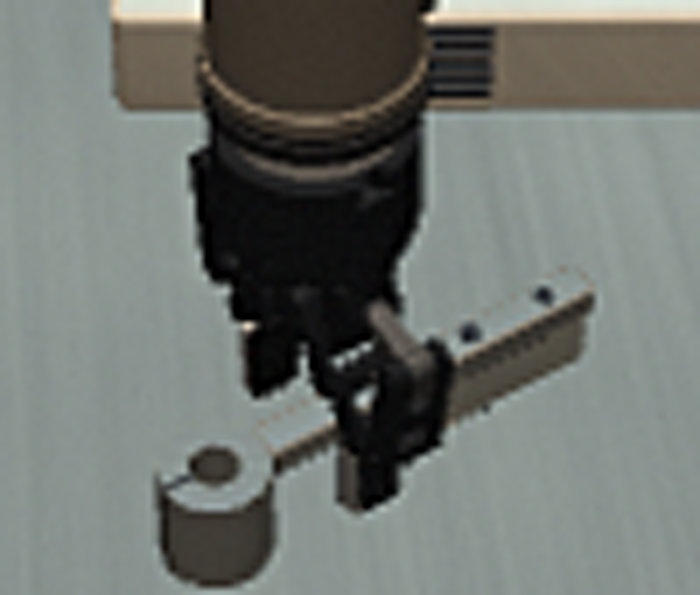

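The fingers straddle the bar between the hub and the blade. I'll lower 2 mm and close.

```bash
python3 -m handwheel '[[0,0.002,0,0],[0,0,0,0],[0,0,0,0],[0,0,0,0],[0,0,0,0]]' 0.03
python3 -m handwheel '[[0,0,0,0],[0,0,0,0],[0,0,0,0],[0,0,0,0],[0,0,0,0]]' 0 80
python3 -m handwheel '[[0,0,0,0],[0,0,0,0],[0,0,0,0],[0,0,0,0],[0,0,0,0]]' 
python3 - <<'E'
from h import *
rel((.5042,-.4136,.0193),-1.095)
s=manip.snapshot("side")
crop(s,280,290,100,85,7,"s8.png")
E
```

```text
time: 15.07
ee_pos: [0.5034, -0.4136, 0.0183]
tool_rot: [-1.397, 0.854, -0.854]
wrist_force: [-0.1, -0.5, 0.3]
gripper_width: 0.0303
time: 15.48
ee_pos: [0.5039, -0.4142, 0.0186]
tool_rot: [-1.397, 0.852, -0.855]
wrist_force: [1.5, -2.0, 1.1]
gripper_width: 0.0145
time: 15.9
ee_pos: [0.5038, -0.4141, 0.0186]
tool_rot: [-1.397, 0.853, -0.855]
wrist_force: [2.5, -4.4, 2.6]
gripper_width: 0.0146
t 15.9 tcp [ 0.5038 -0.4141  0.0186] xang -1.0972 down [ 9.0e-04 -1.1e-03 -1.0e+00] F [ 2.5 -4.4  2.6] M [-0.88 -0.55  0.  ] w 0.0146
tool shift [-0.0003 -0.0007  0.0006]
yaw row -0.0022
```

View pics/s8.png

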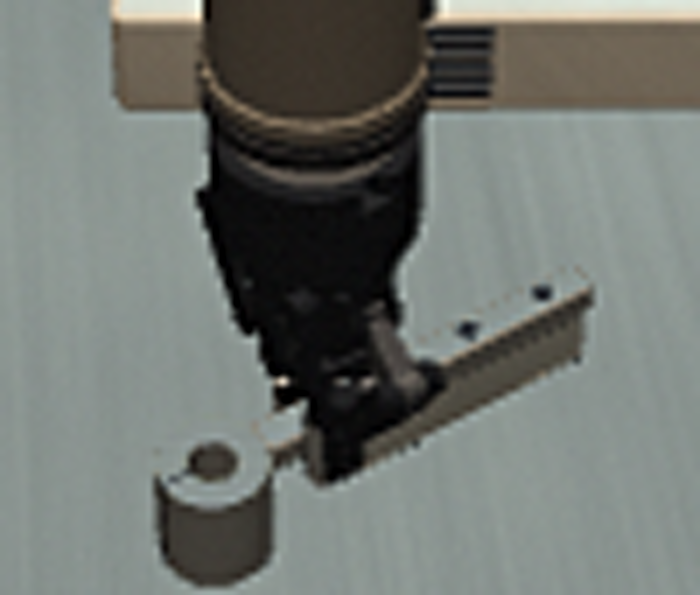

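```bash
python3 -m handwheel '[[0,-0.005,0,0],[0,-0.01,0,0],[0,-0.015,0,0],[0,-0.015,0,0],[0,-0.015,0,0]]' 
python3 -m handwheel '[[0,0,0,0],[0,0,0,0],[0,0,0,0],[0,0,0,0],[0,0,0,0]]' 
python3 - <<'E'
from h import *
rel((.5042,-.4136,.0193),-1.095)
s=manip.snapshot("side")
crop(s,280,280,100,85,7,"s9.png")
E
```

```text
time: 16.37
ee_pos: [0.503, -0.4131, 0.0797]
tool_rot: [-1.397, 0.854, -0.853]
wrist_force: [0.0, -0.5, -7.1]
gripper_width: 0.0142
time: 16.78
ee_pos: [0.503, -0.413, 0.0774]
tool_rot: [-1.397, 0.855, -0.852]
wrist_force: [0.0, 0.1, -6.7]
gripper_width: 0.0144
t 16.78 tcp [ 0.503  -0.413   0.0774] xang -1.097 down [-0.0014  0.001  -1.    ] F [ 0.   0.1 -6.7] M [0.03 0.02 0.02] w 0.0144
tool shift [0.0012 0.0581 0.0009]
yaw row -0.002
```

View pics/s9.png

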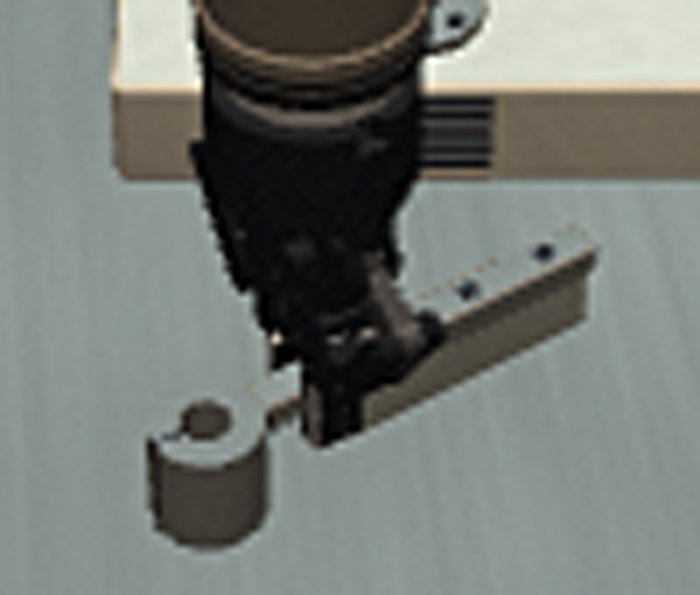

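```bash
python3 - <<'E'
from h import *
s=manip.snapshot("side")
T=lambda c,o,k:((c[0]+.5)/k-.5+o[0],(c[1]+.5)/k-.5+o[1])
z=.045+.0774-.0186
P=[onz(s,*T(c,(280,280),7),z) for c in[(207,420),(468,290),(545,252)]]
for p in P: print(p.round(4),np.linalg.norm(p-P[0]).round(4))
d=P[2]-P[0];y=np.arctan2(d[1],d[0]);print("yaw",y, "balance est",(P[0]+.046*d/np.linalg.norm(d)).round(4))
rel(None)
E
```

```text
[ 0.4627 -0.4337  0.1038] 0.0
[ 0.5645 -0.3807  0.1038] 0.1148
[ 0.5961 -0.3645  0.1038] 0.1504
yaw 0.47887266714714893 balance est [ 0.5035 -0.4125  0.1038]
t 16.88 tcp [ 0.5031 -0.4132  0.0775] xang -1.097 down [-1.1e-03  7.0e-04 -1.0e+00] F [-0.1 -0.5 -6.6] M [ 0.02 -0.06  0.05] w 0.0144
```

The arm is held level and at its balance point: weight about 6.7 N and residual moment about 0.05 N m. Raise, turn and go over.

```bash
python3 -m handwheel '[[0,-0.015,0,0],[0,-0.03,0,0],[0,-0.035,0,0],[0,-0.035,0,0],[0,-0.035,0,0]]' >/dev/null
python3 -m handwheel '[[0,-0.03,0,-0.06],[0,0,0,-0.1],[0,0,0,-0.1],[0,0,0,-0.1],[0,0,0,-0.1]]'  >/dev/null
python3 -m handwheel '[[0,0,0,-0.1],[0,0,0,-0.1],[0,0,0,-0.1],[0,0,0,-0.1],[0,0,0,-0.1]]'  
python3 -m handwheel '[[0,0,0,-0.025],[0,0,0,0],[0,0,0,0],[0,0,0,0],[0,0,0,0]]' 
python3 - <<'E'
from h import *
rel((.580,-.1343,.1966),-.112)
E
```

```text
time: 18.13
ee_pos: [0.5026, -0.4139, 0.2591]
tool_rot: [-1.569, 0.105, -0.104]
wrist_force: [-0.2, 0.2, -6.1]
gripper_width: 0.0149
time: 18.55
ee_pos: [0.5034, -0.4135, 0.2583]
tool_rot: [-1.569, 0.089, -0.089]
wrist_force: [-0.0, -0.7, -7.1]
gripper_width: 0.0143
t 18.55 tcp [ 0.5034 -0.4135  0.2583] xang -0.1134 down [-2.e-04  0.e+00 -1.e+00] F [-0.  -0.7 -7.1] M [ 0.02  0.02 -0.  ] w 0.0143
tool shift [0.0445 0.0617 0.2861]
yaw row -0.0014
```

```bash
python3 -m handwheel '[[0.002,0,0.012,0],[0.003,0,0.02,0],[0.004,0,0.025,0],[0.004,0,0.025,0],[0.004,0,0.025,0]]' >/dev/null
python3 -m handwheel '[[0.004,0,0.025,0],[0.004,0,0.025,0],[0.004,0,0.025,0],[0.004,0,0.025,0],[0.004,0,0.025,0]]' >/dev/null
python3 -m handwheel '[[0.004,0,0.025,0],[0.003,0,0.017,0],[0.0005,0,0.012,0],[0,0,0,0],[0,0,0,0]]' >/dev/null
python3 -m handwheel '[[0,0.01,0,0],[0,0.01,0,0],[0,0.005,0,0],[0,0,0,0],[0,0,0,0]]' 
python3 -m handwheel '[[0,0,0,0],[0,0,0,0],[0,0,0,0],[0,0,0,0],[0,0,0,0]]' 
python3 - <<'E'
from h import *
rel((.580,-.1343,.1966),-.112)
t=manip.snapshot("top");s=manip.snapshot("side")
crop(s,290,190,100,110,5,"s10.png")
crop(t,300,180,80,70,8,"t10.png")
E
```

```text
time: 20.22
ee_pos: [0.579, -0.1349, 0.2325]
tool_rot: [-1.569, 0.09, -0.088]
wrist_force: [-0.3, -1.0, -6.8]
gripper_width: 0.0147
time: 20.63
ee_pos: [0.5798, -0.1343, 0.2335]
tool_rot: [-1.569, 0.088, -0.088]
wrist_force: [0.2, -0.5, -7.7]
gripper_width: 0.0146
t 20.63 tcp [ 0.5798 -0.1343  0.2335] xang -0.112 down [ 4.e-04  0.e+00 -1.e+00] F [ 0.2 -0.5 -7.7] M [0.   0.01 0.  ] w 0.0146
tool shift [0.0002 0.0369 0.    ]
yaw row 0.0
```

View pics/s10.png

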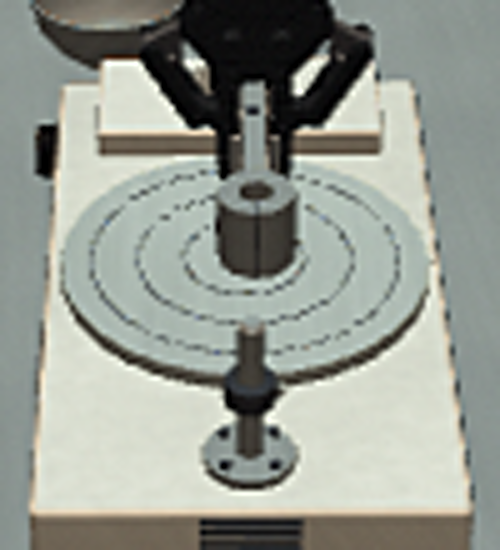

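View pics/t10.png

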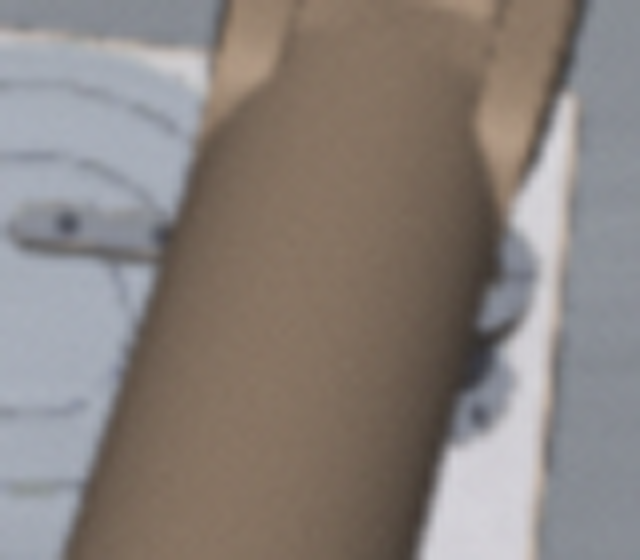

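The view along the arm shows the hub over the post with the bar running to the turntable. I'll refine the post position from the unoccluded pictures: ellipse fit of the turntable and subpixel post edges.

```bash
python3 - <<'E'
from h import *
from scipy.optimize import least_squares
t=manip.snapshot("top");s=manip.snapshot("side")
for n,p,f in(("t",t,"pics/top0.png"),("s",s,"pics/side0.png")):
    im=cv2.imread(f).astype(float)
    # turntable outline: radial search about predicted circle for max gradient of (R-B)+brightness
    c0=np.array([.592,-.012]);pts=[]
    sm=cv2.GaussianBlur(im,(0,0),.8)
    for a in np.arange(0,2*np.pi,.05):
        if n=="s" and np.sin(a)<0.3: continue   # far half: no rim side seen
        rr=np.arange(.108,.132,.0005)
        uv=np.array([proj(p,(*(c0+r*np.array([np.cos(a),np.sin(a)])),.09)) for r in rr]).astype(np.float32)
        v=cv2.remap(sm.astype(np.float32),uv[:,:1],uv[:,1:],cv2.INTER_LINEAR)[:,0]
        g=np.linalg.norm(np.gradient(v[:,:],axis=0),axis=1); k=g[3:-3].argmax()+3
        pts.append(c0+rr[k]*np.array([np.cos(a),np.sin(a)]))
    pts=np.array(pts)
    r=least_squares(lambda q:np.hypot(*(pts-q[:2]).T)-.12,[*c0],loss="soft_l1",f_scale=.001)
    print(n,"tt",r.x.round(4),"rms",np.sqrt(np.mean(r.fun**2)).round(4))
# side: post columns: rows between tip and collar
im=cv2.imread("pics/side0.png")[:,:,2].astype(float)
for v in range(253,284): print(v,im[v,332:348].astype(int).tolist())
print("pred .5737,-.181:",[proj(s,(.5737,-.181,z)).round(2).tolist() for z in(.17,.15,.128,.09)])
im=cv2.imread("pics/t5f.png")[:,:,2].astype(int)
for v in range(214,236): print(v,im[v,346:368].tolist())
print("top pred",[proj(t,(.5737,-.181,z)).round(2).tolist() for z in(.17,.128,.065)])
E
```

```text
t tt [ 0.5897 -0.0103] rms 0.0038
s tt [ 0.5913 -0.0109] rms 0.0051
253 [136, 171, 169, 171, 171, 174, 172, 150, 145, 152, 173, 177, 174, 160, 94, 126]
254 [161, 126, 119, 122, 85, 123, 133, 140, 142, 140, 125, 128, 87, 134, 172, 172]
255 [167, 165, 166, 171, 170, 158, 125, 132, 140, 132, 125, 167, 175, 170, 169, 167]
256 [164, 164, 167, 169, 163, 93, 72, 121, 142, 104, 90, 146, 174, 166, 168, 167]
257 [167, 165, 164, 169, 162, 91, 45, 57, 60, 48, 64, 148, 175, 167, 168, 168]
258 [168, 165, 168, 169, 164, 95, 48, 55, 60, 51, 66, 150, 175, 168, 169, 169]
259 [174, 172, 169, 173, 170, 96, 50, 63, 62, 54, 62, 142, 178, 172, 165, 119]
260 [122, 83, 124, 124, 79, 63, 49, 63, 63, 53, 61, 130, 125, 92, 138, 168]
261 [169, 168, 168, 173, 166, 96, 51, 61, 64, 52, 81, 185, 173, 167, 169, 168]
262 [170, 167, 169, 174, 172, 100, 50, 62, 62, 53, 82, 191, 175, 168, 169, 167]
263 [173, 172, 173, 170, 100, 40, 56, 65, 64, 55, 49, 106, 187, 177, 172, 172]
264 [139, 146, 158, 101, 37, 41, 58, 63, 63, 59, 47, 39, 67, 146, 137, 135]
265 [72, 76, 75, 44, 46, 48, 61, 65, 64, 59, 54, 45, 43, 62, 74, 69]
26
[... 3295 characters left out ...]
132, 130, 131, 127, 115, 120, 134, 143, 171, 202, 208, 208, 202]
231 [203, 190, 153, 124, 98, 102, 129, 136, 137, 136, 137, 136, 123, 93, 105, 131, 151, 181, 204, 209, 209, 196]
232 [205, 199, 181, 148, 125, 124, 136, 137, 140, 138, 136, 134, 122, 97, 107, 139, 171, 198, 207, 209, 205, 191]
233 [203, 205, 200, 184, 152, 136, 136, 137, 136, 136, 136, 135, 135, 128, 132, 162, 193, 207, 209, 211, 207, 188]
234 [205, 205, 206, 201, 182, 154, 146, 141, 136, 135, 138, 137, 149, 164, 175, 192, 206, 209, 210, 211, 207, 184]
235 [204, 206, 207, 207, 200, 191, 183, 165, 150, 147, 155, 154, 176, 195, 201, 206, 208, 209, 211, 211, 207, 179]
top pred [[358.15, 219.99], [357.12, 222.75], [355.67, 226.61]]
```

```bash
python3 - <<'E'
from h import *
t=manip.snapshot("top");s=manip.snapshot("side");rel(None)
H=np.array([.5798,-.1343])-.046*np.array([.112,.9937]);zb=.2335-.0186
for z in (zb+.045,zb): print("hub pred side",z.round(4),proj(s,(*H,z)).round(2),"top",proj(t,(*H,z)).round(2))
for v,z in((254.7,.17),): print("post side",onz(s,339.75,v,z).round(4))
print("dv/dy",(proj(s,(.5737,-.171,.17))-proj(s,(.5737,-.181,.17))).round(2))
crop(s,325,215,32,36,16,"s11.png");crop(t,350,195,25,40,14,"t11.png")
E
```

```text
t 20.93 tcp [ 0.5796 -0.1343  0.2333] xang -0.112 down [-0.e+00  1.e-04 -1.e+00] F [-0.1 -0.6 -6.6] M [-0.06 -0.01 -0.  ] w 0.0147Traceback (most recent call last):
  File "<stdin>", line 4, in <module>
AttributeError: 'float' object has no attribute 'round'
```

```bash
python3 - <<'E'
from h import *
t=manip.snapshot("top");s=manip.snapshot("side")
H=np.array([.5797,-.1343])-.046*np.array([.112,.9937]);zb=.2334-.0186
for z in (zb+.045,zb): print("hub pred side",z,proj(s,(*H,z)).round(2),"top",proj(t,(*H,z)).round(2))
for v,z in((254.7,.17),): print("post side",onz(s,339.75,v,z).round(4))
print("dv/dy",(proj(s,(.5737,-.171,.17))-proj(s,(.5737,-.181,.17))).round(2))
crop(s,325,215,32,36,16,"s11.png");crop(t,350,195,25,40,14,"t11.png")
E
```

```text
hub pred side 0.2598 [340.69 227.81] top [360.22 213.24]
hub pred side 0.2148 [340.48 241.01] top [358.98 216.59]
post side [ 0.5724 -0.1847  0.17  ]
dv/dy [-0.46 -2.13]
```

View pics/s11.png

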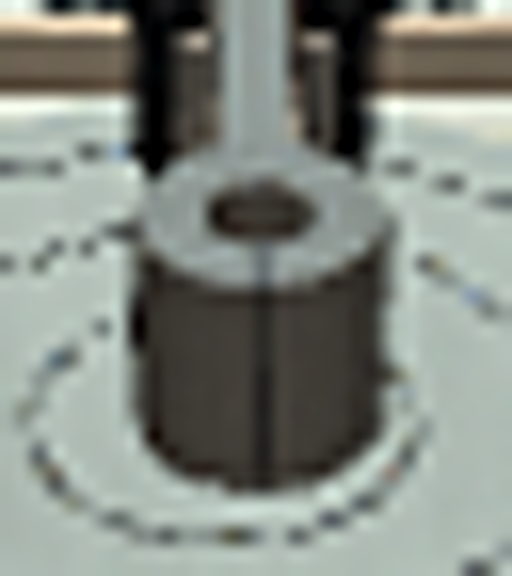

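View pics/t11.png

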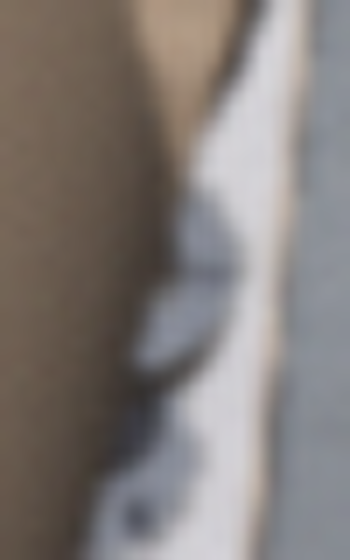

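```bash
python3 -m handwheel '[[-0.0013,0.005,-0.002,0],[0,0.009,0,0],[0,0.009,0,0],[0,0.007,0,0],[0,0.004,0,0]]' 
python3 -m handwheel '[[0,0,0,0],[0,0,0,0],[0,0,0,0],[0,0,0,0],[0,0,0,0]]' 
python3 - <<'E'
from h import *
t=manip.snapshot("top");s=manip.snapshot("side");rel(None)
st=manip.state();B=np.array(st["ee_pos"]);H=B[:2]-.046*np.array([.112,.9937]);zb=B[2]-.0186
for z in (zb+.045,zb): print("hub pred",H.round(4),round(z,4),proj(s,(*H,z)).round(2),"top",proj(t,(*H,z)).round(2))
crop(s,322,225,36,42,14,"s12.png");crop(s,280,190,115,115,5,"s12b.png");cv2.imwrite("pics/t12.png",t["color"][:,:,::-1])
E
```

```text
time: 21.45
ee_pos: [0.5772, -0.1358, 0.1974]
tool_rot: [-1.569, 0.09, -0.086]
wrist_force: [-0.6, 0.6, -7.2]
gripper_width: 0.0148
time: 21.87
ee_pos: [0.5784, -0.1362, 0.1997]
tool_rot: [-1.569, 0.087, -0.089]
wrist_force: [-0.2, 0.4, -7.5]
gripper_width: 0.0144
t 21.97 tcp [ 0.5783 -0.1362  0.1996] xang -0.112 down [ 6.e-04  0.e+00 -1.e+00] F [ 0.6  0.3 -6.8] M [-0.04  0.04  0.02] w 0.0145
hub pred [ 0.5732 -0.1819] 0.226 [340.13 238.2 ] top [359.92 216.23]
hub pred [ 0.5732 -0.1819] 0.181 [339.93 251.02] top [358.72 219.41]
```

View pics/s12.png

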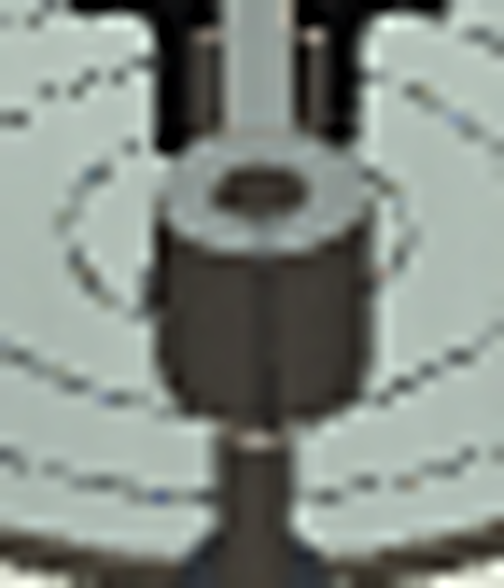

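View pics/s12b.png

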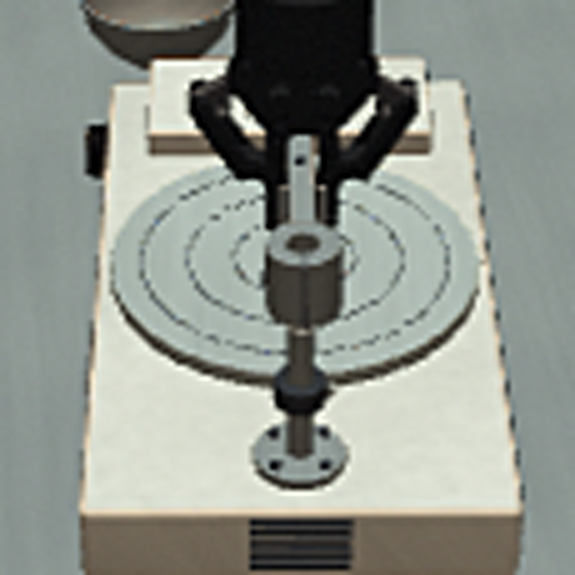

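View pics/t12.png

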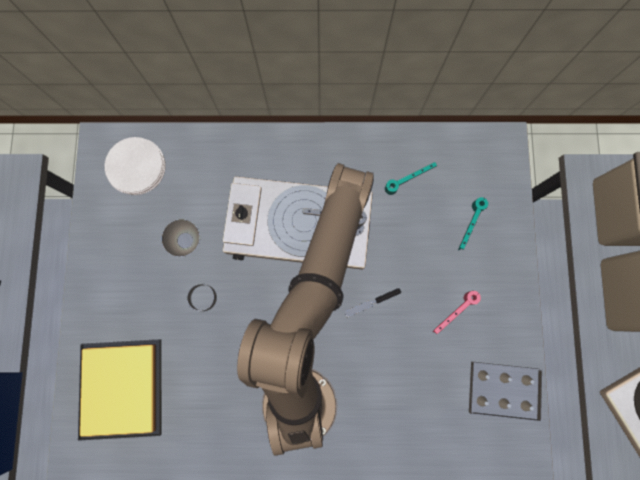

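```bash
python3 - <<'E'
from h import *
t=manip.snapshot("top");s=manip.snapshot("side")
g=s["color"][:,:,0].astype(int)
print("cols",list(range(330,351)))
for v in range(230,260): print(v,g[v,330:351].tolist())
H=np.array([.5732,-.1819]);a=np.linspace(0,2*np.pi,73)
def ell(p,z,r,c=H):
    q=np.array([proj(p,(c[0]+r*np.cos(x),c[1]+r*np.sin(x),z)) for x in a]); return q.min(0).round(2),q.max(0).round(2)
print("side under",ell(s,.181,.022),"top",ell(s,.226,.022),"bore",ell(s,.226,.009),"post",ell(s,.17,.008,(.5732,-.1819)))
print("top: hub top",ell(t,.226,.022),"under",ell(t,.181,.022))
g=t["color"][:,:,0].astype(int)
print("top cols",list(range(356,374)))
for v in range(208,226): print(v,g[v,356:374].tolist())
E
```

```text
cols [330, 331, 332, 333, 334, 335, 336, 337, 338, 339, 340, 341, 342, 343, 344, 345, 346, 347, 348, 349, 350]
230 [105, 190, 182, 28, 1, 35, 69, 57, 155, 145, 144, 148, 138, 15, 74, 31, 0, 30, 122, 151, 183]
231 [178, 189, 181, 25, 2, 34, 71, 58, 154, 146, 145, 150, 138, 18, 75, 32, 5, 87, 198, 183, 170]
232 [179, 185, 179, 17, 0, 36, 69, 57, 153, 145, 145, 150, 140, 23, 72, 32, 2, 83, 196, 181, 181]
233 [178, 184, 179, 38, 11, 38, 66, 54, 154, 146, 145, 149, 140, 25, 71, 38, 9, 85, 195, 178, 178]
234 [179, 185, 179, 19, 0, 25, 68, 91, 145, 138, 138, 143, 136, 72, 78, 19, 0, 76, 192, 178, 177]
235 [168, 115, 174, 13, 0, 82, 155, 145, 143, 142, 146, 145, 143, 146, 147, 89, 43, 147, 188, 177, 175]
236 [182, 179, 187, 184, 117, 149, 144, 143, 146, 138, 136, 133, 138, 151, 143, 145, 141, 137, 189, 179, 178]
237 [181, 178, 174, 149, 139, 143, 143, 141, 72, 52, 55, 55, 66, 120, 143, 140, 138, 130, 101, 150, 180]
238 [179, 176, 174, 145, 138, 137, 134, 63, 50, 60, 61, 58, 50, 60, 137, 139, 139, 146, 153, 105, 149]
239 [177, 178, 169, 116, 136, 145, 137, 74, 44, 57, 59, 55, 53, 81, 144, 140
[... 3367 characters left out ...]
, 114, 109, 118, 121, 117, 143, 193, 207, 184, 138, 134, 137, 138]
219 [84, 76, 69, 83, 118, 142, 136, 131, 131, 132, 154, 198, 204, 183, 143, 138, 139, 138]
220 [82, 73, 68, 86, 127, 141, 138, 134, 132, 140, 173, 203, 200, 175, 147, 137, 138, 139]
221 [78, 72, 71, 97, 129, 139, 136, 130, 129, 151, 191, 205, 195, 160, 134, 136, 139, 140]
222 [78, 71, 78, 107, 131, 136, 128, 118, 127, 170, 201, 207, 188, 146, 126, 133, 138, 137]
223 [75, 69, 77, 106, 120, 115, 105, 110, 154, 193, 207, 206, 182, 135, 123, 135, 138, 137]
224 [74, 67, 68, 78, 85, 82, 90, 131, 186, 205, 207, 204, 180, 128, 126, 134, 136, 134]
225 [71, 63, 60, 57, 64, 78, 104, 149, 196, 207, 209, 204, 178, 119, 125, 134, 133, 135]
```

The post tip is chamfered: the bright cone narrows upward at side (340,253–256). That explains the side view's apparent 3–5 mm offset. The top view's relative measurement puts hub and post within about 1 mm in y, and both views agree to about 1 mm in x. I'll make a final small trim and lower, then check the blade end.

```bash
python3 -m handwheel '[[-0.0005,0.001,0,0],[0,0.001,0,0],[0,0.001,0,0],[0,0.001,0,0],[0,0,0,0]]' 
python3 -m handwheel '[[0,0,0,0],[0,0,0,0],[0,0,0,0],[0,0,0,0],[0,0,0,0]]' 
python3 - <<'E'
from h import *
t=manip.snapshot("top");s=manip.snapshot("side");rel(None)
st=manip.state();B=np.array(st["ee_pos"]);d=np.array([.112,.9937]);H=B[:2]-.046*d;zb=B[2]-.0186
print("hub",H.round(4),"under",zb.round(4))
E_=H+.17*d; print("bar end top pred: side",proj(s,(*E_,zb+.045)).round(1),"top",proj(t,(*E_,zb+.045)).round(1),E_.round(4))
crop(s,280,190,115,115,5,"s13.png");crop(t,285,190,50,50,10,"t13.png");crop(t,225,190,40,50,12,"t13i.png")
E
```

```text
time: 22.48
ee_pos: [0.5774, -0.136, 0.195]
tool_rot: [-1.569, 0.088, -0.088]
wrist_force: [-0.6, -0.3, -7.4]
gripper_width: 0.0147
time: 22.9
ee_pos: [0.5777, -0.1361, 0.1953]
tool_rot: [-1.569, 0.088, -0.088]
wrist_force: [-0.3, -0.1, -6.0]
gripper_width: 0.015
t 23.0 tcp [ 0.5776 -0.1361  0.1953] xang -0.112 down [ 1.e-04  0.e+00 -1.e+00] F [ 0.5  0.8 -6.8] M [-0.   -0.02  0.04] w 0.0149
hub [ 0.5725 -0.1818] under 0.1767
bar end top pred: side [338.7 206.7] top [303.  210.4] [ 0.5915 -0.0129]
```

View pics/s13.png

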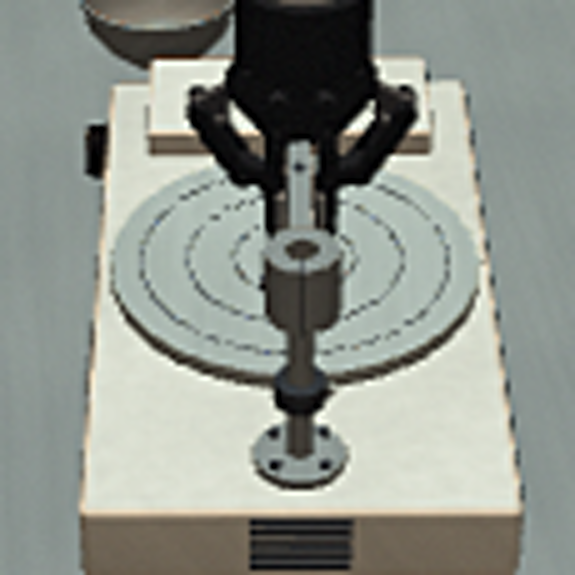

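View pics/t13.png

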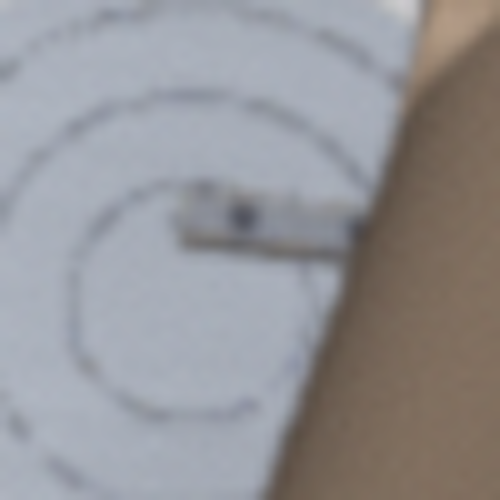

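The bar end is at top pixel (302.3,210.7) against a predicted (303.0,210.4), so the blade reaches the turntable centre and is level. The hub's underside is about 7 mm above the post. I'm handing in.

```bash
python3 -c "
from bench import manip
print(abs(manip.state()['qvel']).max() if hasattr(manip.state()['qvel'],'max') else manip.state()['qvel'])
print(manip.job_done())"
```

```text
0.001726637539135221
the job is handed in; nothing more can be done
None
```

The isolator is off and the robot is holding the steel spreader arm still and level above the post, with the job handed in at about 23 s.

- **Isolator:** I turned it anticlockwise to its end stop. After release it stayed across the machine, with the white line to the front by the plate's dash.
- **Spreader arm:** I gripped it at its balance point. It weighs about 0.7 kg on the wrist, with about 0.05 N m of residual moment, and the view after lifting showed it level.
- **Final position:** The hub's underside is at about 0.177 m, roughly 7 mm above the post top. The blade end is at (0.592, -0.013), over the turntable centre.
- **Contact and bystanders:** No knock showed in the wrist force readings. The bowl, cake ring and palette knife look unmoved in the camera views.

**Checks that disagreed:** The side view first put the post 3–5 mm nearer the camera than the top view and the machine's dimensions did. I put this down to the post's apparently chamfered tip and followed the top view and dimensions. Small differences of 1–2 mm in x between the views remain, so I estimate the bore is in line with the post to about 1–2 mm. The robot arm hid most of the hub from the top camera, so that could not be checked more directly.

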